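# Take the gouge from the rack and hold it ready to carve the rosette

### The arm

A 6-joint arm with a two-finger parallel gripper is mounted at the origin on the work surface. World frame = base frame: x ahead of the robot, y to its left, z up, the work surface at z = 0. Lengths are in m, angles in rad, forces in N, time in s.
With the tool pointing down it reaches from about 0.275 to 0.725 m from the base axis. Payload 15.9 kg.
Tool frame: the origin (TCP) lies at the very end of the fingers, on their centre line; the grasp point (between the pads) lies 19 mm behind it; z points along the fingers, y is the line along which they close (so a half turn about z gives the same grasp; the last joint's range is limited). The gripper opens to 85 mm and grips with 20 to 120 N. Pads are 22 mm wide; open, the fingers measure 114 mm over their backs; the gripper's body (76 mm by 85 mm) begins 54 mm behind the grasp point. The pads swing forward as they close: fully open they stand 13 mm farther back than shut.
Start: joints at [-1.11, 0.213, -0.034, 1.323, 0, 1.571], TCP at [0.222, -0.448, 0.231] pointing down, gripper open.
Joint ranges: [-2.98, 2.98], [-0.74, 1.72], [-1.14, 1.35], [-2.1, 2.04], [-1.57, 1.44], [-3.14, 3.14]. Speed limits (rad/s): [1.89, 1.89, 2.39, 2.57, 3.14, 3.14].

### API

Orientations are given as a 3x3 rotation matrix whose columns are the frame's x, y, z axes.
In Python, from cell import monitor, vision, ticket gives the robot as it stands. The module is installed in compiled form; this text tells all that it offers.
- The arm moves only by the shell command python3 -m crank 'ROWS' [FORCE]. ROWS is JSON, a list that holds one entry, the list of rows, each a list of 7 numbers: the shift along the tool's x, y, z each as a share of 0.08 m, from -1 to 1, then the turn, a rotation vector about the tool's x, y, z each as a share of pi rad, from -1 to 1, then the opening, from 0 (shut) to 1 (fully open). A call has 1 to 20 rows; each row shifts and turns the commanded pose from where the row before left it, along the tool's axes as they then stand; what a row does not reach is not made up. A row lasts 1/8 s, in which the tool goes at most 62.5 mm and 10.7 degrees, less where a joint would pass 70% of its speed; a pose out of reach is approached as far as the arm can. A call with a number of a shift or a turn outside -1 to 1 is refused whole. A call with a gripper value outside its range is refused whole. The fingers move at their own pace and stop on an object; FORCE is the grip in N (left out, the last holds). Time passes only in rows, so rows that do not move let the fingers close. It gives the time, the measured TCP pose, the force, the opening and the grip force at its end, in the units of the state.
- monitor.state(): the state, without advancing time (a new reading comes with each control period).
- vision.capture(name): name is "side" or "top" or "wrist"; returns (picture, depth): 480x640x3 uint8, red, green, blue; 480x640 float32, m along the optical axis (not along the pixel's ray), 0 where there is no reading.
- vision.get_calibration(name): a dict with "fx", "fy", "cx", "cy" (pixels), "xyz" and "orientation" of the camera in the world. Camera axes: x right, y down, z forward; pixel columns grow to the right and rows downward; lengths in m; the calibration is good to about 2 mm. The wrist camera is an equidistant fisheye: a pixel r from the principal point sees the ray r / f radians off the axis. A picture is of the moment at which its call begins: read the wrist's pose just before it. get_calibration takes no time and is no camera call; for the wrist camera it gives the pose at the moment of the call.
- ticket.close_job(): hands the job in; it is judged then, once.
The state is a dict: "clock": time; "joint_positions": joint angles; "dq": joint speeds; "effort": joint torques, N m; "eef_pos": TCP position; "ee_rot": TCP orientation; "ft_force": force on the tool from outside, world axes, zero at the start; "ft_torque": the same for the moment, N m; "grip_width": finger opening in m; "grip_force": force on a finger pad.
Only numpy, scipy, OpenCV 4.12 (cv2) and the standard library are available. Lean on these libraries where they do the work, as an engineer would, in place of code of your own. Each camera call takes 0.05 s, during which the arm holds its last target. There are 200 camera calls.

### The job

Draw the gouge up out of the tool rack and hold it ready to carve the instrument's rosette: blade pointing down at a slant of about 45 degrees, hollow side up, cutting edge over the rosette and two to three centimetres above the wood, never touching it. Leave the other tools as they are in the rack, and finish still holding the gouge there, steady in the air.

Things in the scene. Friction and masses are not known exactly. Their poses are not given: they have to be found in the camera images.
- gouge: Carving gouge, 224 mm long, 0.15 to 0.26 kg, loose in one of the rack's four holes (which one varies), blade down. Blade: steel trough 22 mm wide. Origin: middle of the cutting edge; z runs from the edge up to the butt of the handle; x points out of the hollow (concave) side of the blade, which in the rack faces away from the robot, give or take 35 degrees
- butt (a point): Centre of the butt (top end) of the gouge's handle, 224 mm from the edge. Handle: round, pale wood, the longest in the rack, standing 124 mm above the rail; its foot, 33 mm wide with a brass ferrule, rests on the rail 124 mm below the butt; straight and 28 mm thick from 12 to 108 mm below the butt
- rack: Wooden tool rack, fixed to the bench, base 332 mm long (y), 100 mm deep (x); origin on the bench under its centre. Rail 75 mm wide, 18 mm thick, top 135 mm above the bench, open below; four square 27 mm holes at y = -105, -35, 35, 105 mm. Tools hang in them by the handle's foot; the gouge's edge is 35 mm above the bench and must rise 100 mm to come clear
- instrument: Pale wooden teardrop instrument, fixed flat on the bench on a cork pad between wooden dogs; flat top 51 mm above the bench. Round end of 85 mm radius about the origin, narrowing along x to 145 mm, then neck and headstock (up to 60 mm wide) to x = 390 mm. Origin on the bench under the rosette's centre; x along the neck, away from the robot within 20 degrees
- rosette (a point): Centre of the round rosette burnt into the top of the instrument (dark rings with eight petals, outer diameter 80 mm), on the top surface, 51 mm above the bench
- chisel: Bystander in the rack: flat chisel, brown wooden handle up to 33 mm thick with a steel hoop, standing 92 mm above the rail; origin at the tip of its blade
- driver: Bystander in the rack: screwdriver, orange fluted plastic handle up to 32 mm thick standing 90 mm above the rail; origin at the tip of its blade
- file: Bystander in the rack: flat file, slim dark wooden handle up to 31 mm thick standing 80 mm above the rail; origin at the tip of the file

How it is judged:
On the way:
1. the gouge is drawn up out of the rack, in the gripper, its edge above the rail (z of gouge in the frame of rack above 0.136 m and contact force between the fingers and gouge above 1 N and contact force between gouge and rack below 0.1 N), for 0.1 s.
At the end, for the whole second after the job is handed in: Gripper alone holds the gouge still: edge middle within 40 mm of the rosette centre (sideways), 10 to 45 mm above the wood; axis 30 to 60 deg off vertical, blade down; x axis (hollow) within 70 deg of up; not touching instrument or rack; other tools moved under 20 mm (horizontal distance between gouge and rosette below 0.04 m and z of gouge in the frame of rosette between 0.01 and 0.045 m and angle between gouge's own z axis and vertical between 0.524 and 1.047 rad and angle between gouge's own x axis and vertical below 1.222 rad and contact force between the fingers and gouge above 1 N and contact force between gouge and instrument below 0.05 N and contact force between gouge and rack below 0.05 N and linear speed of gouge below 0.03 m/s and angular speed of gouge below 0.2 rad/s and distance of each of chisel, driver, file from where it was at the start of the episode below 0.02 m); the arm keeps its last pose, push and grip.
It fails at once if the gouge touches the instrument (contact force between gouge and instrument above 0.3 N).
It fails at once if another tool is pulled out of or knocked about in the rack (distance of any of chisel, driver, file from where it was at the start of the episode above 0.03 m).
It also fails if it takes over 42 s, if anything falls off the work surface, if the arm or the gripper's body presses on something with over 40 N, if the wrist force passes 120 N, or if a joint passes its speed limit or range.

## Working session

There is one attempt and no reset: what is moved stays moved. The work goes in short steps, Python scripts to look and compute and a shell command to move; the robot and the scene stay as the last step left them, time stands still between calls to the robot, and variables do not carry over. Pictures are saved under pics/ and viewed, at most 10 in all, crops included, and the job is handed in when it is done.

```bash
mkdir -p pics; cat > h.py <<'E'
import numpy as np,cv2
from cell import monitor,vision,ticket
def snap(n,f):
    p,d=vision.capture(n); cv2.imwrite('pics/%s.png'%f,p[:,:,::-1]); np.save('pics/%s.npy'%f,d); return p,d
def world(n,d,pts):
    c=vision.get_calibration(n);R=np.array(c['orientation']);t=np.array(c['xyz'])
    return [R@(np.array([(u-c['cx'])/c['fx'],(v-c['cy'])/c['fy'],1])*d[v,u])+t for u,v in pts]
E
python3 - <<'E'
from h import *
np.set_printoptions(precision=3,suppress=True)
s=monitor.state();print(s)
for n in('top','side'):
    snap(n,n+'0');print(n,vision.get_calibration(n))
E
```

```text
{'clock': 0.0, 'joint_positions': array([-1.11 ,  0.213, -0.035,  1.324,  0.   ,  1.571]), 'dq': array([ 0.   ,  0.   ,  0.001, -0.001, -0.003, -0.001]), 'effort': array([  0.003, -68.617,  48.712,   0.017,   0.   ,   0.   ]), 'eef_pos': array([ 0.222, -0.448,  0.231]), 'ee_rot': array([[ 0.896,  0.445, -0.   ],
       [ 0.445, -0.896,  0.001],
       [ 0.   , -0.001, -1.   ]]), 'ft_force': array([0.071, 0.098, 0.248]), 'ft_torque': array([-0.039,  0.008,  0.002]), 'grip_force': 0.0, 'grip_width': 0.08561219344980778}
top {'fx': 623.1220765276444, 'fy': 623.1220765276444, 'cx': 320.31363473899586, 'cy': 229.379383409392, 'xyz': array([ 0.366, -0.014,  1.544]), 'orientation': array([[-0.026, -0.988,  0.153],
       [-0.999,  0.029,  0.016],
       [-0.02 , -0.152, -0.988]])}
side {'fx': 499.04850214037174, 'fy': 499.04850214037174, 'cx': 325.51763084226286, 'cy': 237.45306105808316, 'xyz': array([0.006, 0.68 , 0.832]), 'orientation': array([[-0.777, -0.378,  0.503],
       [-0.629,  0.462, -0.625],
       [ 0.004, -0.802, -0.597]])}
```

View pics/top0.png

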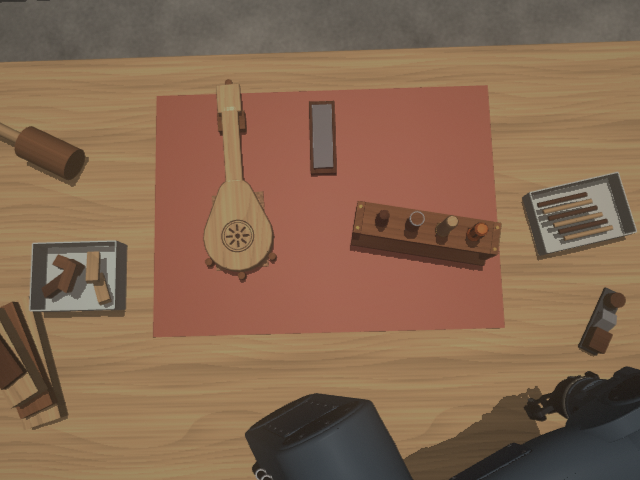

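View pics/side0.png

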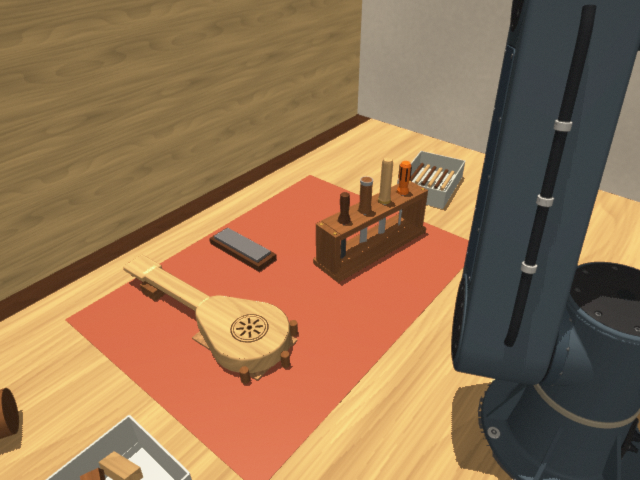

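The top view shows the gouge's pale handle at about (452,221), between the chisel at (416,219) and the driver at (481,230). The rosette is at (238,236). I'll enlarge both areas.

```bash
python3 - <<'E'
from h import *
p=cv2.imread('pics/top0.png');s=cv2.imread('pics/side0.png')
a=cv2.resize(p[190:280,340:510],None,fx=4.5,fy=4.5,interpolation=2)
b=cv2.resize(s[140:290,300:450],None,fx=4,fy=4,interpolation=2)
cv2.imwrite('pics/c1.png',a);cv2.imwrite('pics/c2.png',b)
np.set_printoptions(precision=3,suppress=True)
d=np.load('pics/top0.npy')
pts=[(238,236),(452,221),(453,217),(481,229),(416,219),(383,217),(230,110),(232,180)]
for q,w in zip(pts,world('top',d,pts)):print(q,w)
d=np.load('pics/side0.npy')
pts=[(249,328),(387,162),(386,180),(386,195),(366,181),(405,165),(366,205),(404,188)]
for q,w in zip(pts,world('side',d,pts)):print(q,w)
# handle point cloud, side
c=vision.get_calibration('side');R=np.array(c['orientation'])
v,u=np.mgrid[140:215,376:396]
W=np.array(world('side',d,[(x,y) for x,y in zip(u.ravel(),v.ravel())]))
m=(W[:,2]>.15)&(W[:,2]<.27)&(W[:,0]<.6)
W=W[m]
for z in np.arange(.15,.27,.01):
    k=W[abs(W[:,2]-z)<.005]
    if len(k):print(z,len(k),k.mean(0),k.min(0),k.max(0))
E
```

```text
(238, 236) [0.585 0.209 0.058]
(452, 221) [ 0.574 -0.268  0.259]
(453, 217) [ 0.582 -0.271  0.259]
(481, 229) [ 0.561 -0.336  0.224]
(416, 219) [ 0.585 -0.198  0.23 ]
(383, 217) [ 0.594 -0.129  0.219]
(230, 110) [0.905 0.228 0.054]
(232, 180) [0.724 0.223 0.058]
(249, 328) [0.586 0.213 0.052]
(387, 162) [ 0.573 -0.264  0.25 ]
(386, 180) [ 0.567 -0.256  0.206]
(386, 195) [ 0.565 -0.259  0.161]
(366, 181) [ 0.585 -0.194  0.225]
(405, 165) [ 0.557 -0.326  0.222]
(366, 205) [ 0.577 -0.189  0.161]
(404, 188) [ 0.554 -0.329  0.154]
0.15 24 [ 0.571 -0.26   0.152] [ 0.557 -0.272  0.15 ] [ 0.588 -0.253  0.154]
0.16 36 [ 0.57 -0.26  0.16] [ 0.56  -0.277  0.155] [ 0.583 -0.25   0.165]
0.17 33 [ 0.57  -0.26   0.169] [ 0.561 -0.272  0.165] [ 0.585 -0.253  0.174]
0.18000000000000002 45 [ 0.57 -0.26  0.18] [ 0.561 -0.27   0.175] [ 0.585 -0.253  0.185]
0.19000000000000003 33 [ 0.571 -0.259  0.19 ] [ 0.561 -0.273  0.185] [ 0.587 -0.251  0.195]
0.20000000000000004 41 [ 0.569 -0.26   0.2  ] [ 0.56  -0.274  0.195] [ 0.583 -0.252  0.204]
0.21000000000000005 37 [ 0.569 -0.259  0.21 ] [ 0.561 -0.272  0.205] [ 0.583 -0.252  0.214]
0.22000000000000006 41 [ 0.571 -0.259  0.22 ] [ 0.559 -0.279  0.215] [ 0.587 -0.251  0.225]
0.23000000000000007 40 [ 0.569 -0.26   0.23 ] [ 0.56  -0.274  0.225] [ 0.587 -0.254  0.235]
0.24000000000000007 40 [ 0.57  -0.259  0.24 ] [ 0.559 -0.273  0.235] [ 0.583 -0.252  0.245]
0.2500000000000001 48 [ 0.57 -0.26  0.25] [ 0.56  -0.273  0.245] [ 0.586 -0.253  0.255]
0.2600000000000001 35 [ 0.574 -0.266  0.257] [ 0.564 -0.279  0.255] [ 0.583 -0.256  0.26 ]
```

View pics/c1.png

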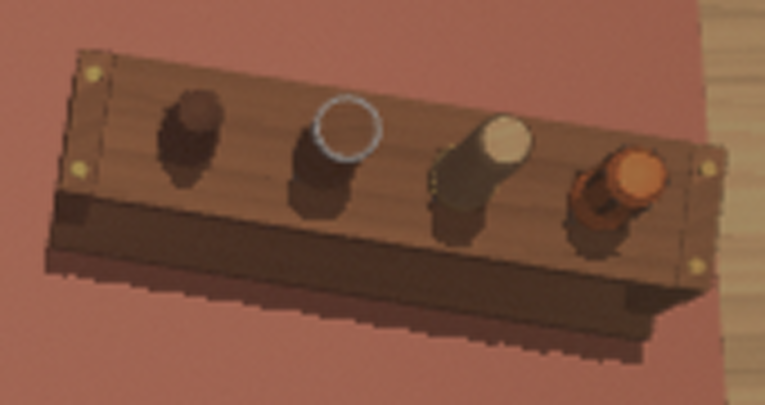

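View pics/c2.png

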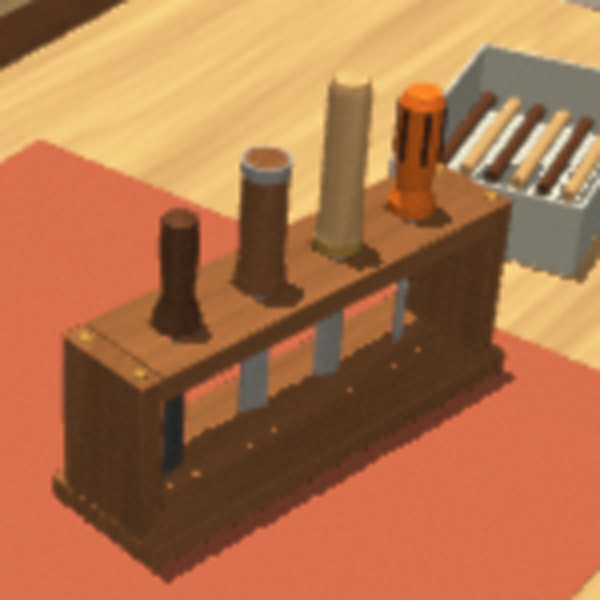

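The gouge stands at about (0.575, -0.269), butt at z 0.259, and the rosette is at about (0.585, 0.211). The blade is visible below the rail in the side crop at (312-345, 310-375). Next: rise, cross over above the gouge, and turn the tool.

```bash
python3 -m crank '[[[0,0,-0.62,0,0,0,1],[0,0,-0.62,0,0,0,1],[0.62,0,0,0,0,0,1],[0.62,0,0,0,0,0,1],[0.62,0,0,0,0,0,1],[0.62,0,0,0,0,0,1],[0.62,0,0,0,0,0,1],[0.62,0,0,0,0,0,1],[0.62,0,0,0,0,0,1],[0.62,0,0,0,0,0,1],[0,0,0,0,0,-0.048,1],[0,0,0,0,0,-0.048,1],[0,0,0,0,0,-0.048,1],[0,0,0,0,0,-0.048,1],[0,0,0,0,0,-0.048,1],[0,0,0,0,0,0,1],[0,0,0,0,0,0,1]]]' 80
python3 - <<'E'
from h import *
np.set_printoptions(precision=4,suppress=True)
s=monitor.state();R=s['ee_rot'];p=s['eef_pos'];print(p,R,s['joint_positions'])
print(R.T@(np.array([.575,-.269,.202])-p)/.08)
print(vision.get_calibration('wrist'));snap('wrist','w1')
E
```

```text
clock: 2.22
eef_pos: [0.5777, -0.2714, 0.3303]
ee_rot: [[0.352, 0.936, -0.0], [0.936, -0.352, 0.0], [0.0, -0.0, -1.0]]
ft_force: [0.2, 0.0, 0.3]
grip_width: 0.0853
grip_force: 0.0
[ 0.5777 -0.2714  0.3303] [[ 0.3518  0.9361 -0.0003]
 [ 0.9361 -0.3518  0.0001]
 [ 0.     -0.0003 -1.    ]] [-0.4392  0.5715  0.7455  1.7452 -0.      1.4911]
[ 0.0163 -0.0417  1.604 ]
{'fx': 371.64829954431775, 'fy': 371.64829954431775, 'cx': 321.4348148144015, 'cy': 236.8957173275387, 'xyz': array([ 0.6023, -0.2055,  0.4726]), 'orientation': array([[ 0.9354, -0.3396, -0.0983],
       [-0.3535, -0.8987, -0.2596],
       [-0.0001,  0.2776, -0.9607]])}
```

View pics/w1.png

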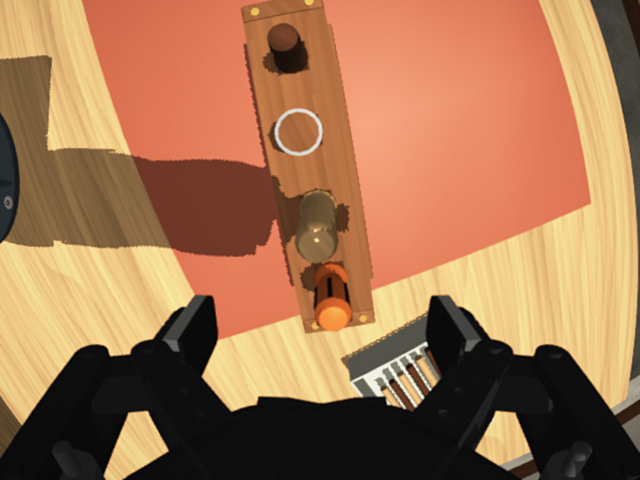

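The wrist view shows the gouge butt at (317,242), between the driver at (333,317) and the chisel at (299,132), which agrees with my estimate. Descend and close.

```bash
python3 -m crank '[[[0.04,-0.04,0,0,0,0,1],[0,0,0.4,0,0,0,1],[0,0,0.4,0,0,0,1],[0,0,0.4,0,0,0,1],[0,0,0.4,0,0,0,1],[0,0,0,0,0,0,1],[0,0,0,0,0,0,0],[0,0,0,0,0,0,0],[0,0,0,0,0,0,0],[0,0,0,0,0,0,0],[0,0,0,0,0,0,0],[0,0,0,0,0,0,0],[0,0,0,0,0,0,0],[0,0,0,0,0,0,0]]]' 80
```

```text
clock: 4.03
eef_pos: [0.5761, -0.2674, 0.2035]
ee_rot: [[0.349, 0.937, 0.001], [0.937, -0.349, -0.001], [-0.0, 0.001, -1.0]]
ft_force: [-2.0, 0.8, 6.8]
grip_width: 0.0264
grip_force: 78.0
```

```bash
python3 -m crank '[[[0,0,-0.15,0,0,0,0],[0,0,-0.25,0,0,0,0],[0,0,-0.25,0,0,0,0],[0,0,-0.25,0,0,0,0],[0,0,-0.25,0,0,0,0],[0,0,-0.25,0,0,0,0],[0,0,-0.25,0,0,0,0],[0,0,-0.15,0,0,0,0],[0,0,0,0,0,0,0],[0,0,0,0,0,0,0]]]' 80
python3 - <<'E'
from h import *
p,d=snap('side','s2')
q=p[90:240,310:460,::-1];cv2.imwrite('pics/c3.png',cv2.resize(q,None,fx=4,fy=4,interpolation=2))
E
```

```text
clock: 5.28
eef_pos: [0.5758, -0.2673, 0.3461]
ee_rot: [[0.349, 0.937, -0.0], [0.937, -0.349, 0.0], [0.0, -0.0, -1.0]]
ft_force: [-0.3, 0.0, -1.6]
grip_width: 0.0263
grip_force: 78.9
```

View pics/c3.png

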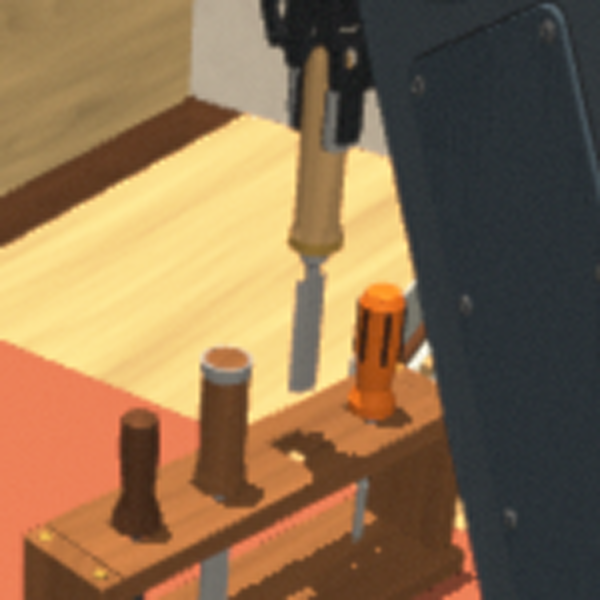

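The gouge is out of the rack: blade at (288-323, 255-390) in the crop, hanging straight, with the other tools unmoved. Next: back off toward the robot, swing left, and turn.

```bash
python3 -m crank '[[[-0.13,-0.35,0,0,0,0,0],[-0.13,-0.35,0,0,0,0,0],[-0.13,-0.35,0,0,0,0,0],[-0.13,-0.35,0,0,0,0,0],[0.49,-0.2,0,0,0,0,0],[0.49,-0.2,0,0,0,0,0],[0.49,-0.2,0,0,0,0,0],[0.49,-0.2,0,0,0,0,0],[0.49,-0.2,0,0,0,0,0],[0.49,-0.2,0,0,0,0,0],[0.49,-0.2,0,0,0,0,0],[0.49,-0.2,0,0,0,0,0],[0.49,-0.2,0,0,0,0,0],[0.49,-0.2,0,0,0,0,0],[0,0,0,0,0,-0.045,0],[0,0,0,0,0,-0.045,0],[0,0,0,0,0,-0.045,0],[0,0,0,0,0,-0.045,0],[0,0,0,0,0,-0.045,0],[0,0,0,0,0,0,0]]]' 80
python3 -m crank '[[[0,0,0,-0.05,0,0,0],[0,0,0,-0.05,0,0,0],[0,0,0,-0.05,0,0,0],[0,0,0,-0.05,0,0,0],[0,0,0,-0.05,0,0,0],[0,0,0,0,0,0,0],[0,0,0,0,0,0,0]]]' 80
python3 - <<'E'
from h import *
a,da=snap('side','s3');b,db=snap('top','t3')
np.set_printoptions(precision=4,suppress=True)
s=monitor.state();R=s['ee_rot'];p=s['eef_pos'];e=p+.1685*R[:,2];print(p,R,e,s['joint_positions'])
for n in('side','top'):
    c=vision.get_calibration(n);q=np.array(c['orientation']).T@(e-c['xyz']);print(n,q[:2]/q[2]*c['fx']+[c['cx'],c['cy']])
    u,v=(q[:2]/q[2]*c['fx']+[c['cx'],c['cy']]).astype(int)
    im=(a if n=='side' else b)[v-75:v+75,u-70:u+90,::-1]
    cv2.imwrite('pics/%s4.png'%n,cv2.resize(im,None,fx=4,fy=4,interpolation=2))
i=np.hstack([cv2.imread('pics/%s4.png'%n)[:,:] for n in('side','top')]);cv2.imwrite('pics/c4.png',cv2.resize(i,(800,375)))
E
```

```text
clock: 7.82
eef_pos: [0.4427, 0.1558, 0.3462]
ee_rot: [[-0.343, 0.939, -0.001], [0.939, 0.343, -0.0], [-0.0, -0.001, -1.0]]
ft_force: [0.5, -0.1, -1.1]
grip_width: 0.026
grip_force: 79.4
clock: 8.7
eef_pos: [0.4437, 0.1562, 0.3483]
ee_rot: [[-0.343, 0.665, 0.664], [0.939, 0.242, 0.243], [0.001, 0.707, -0.708]]
ft_force: [0.2, -0.7, -1.0]
grip_width: 0.0267
grip_force: 79.7
[0.4445 0.1564 0.3486] [[-0.3431  0.6645  0.6639]
 [ 0.9393  0.2423  0.2429]
 [ 0.0006  0.7069 -0.7073]] [0.5563 0.1974 0.2294] [ 0.3273 -0.5382 -0.6808  0.6433  0.0166  1.555 ]
side [258.0614 265.1279]
top [231.3598 237.8407]
```

View pics/c4.png

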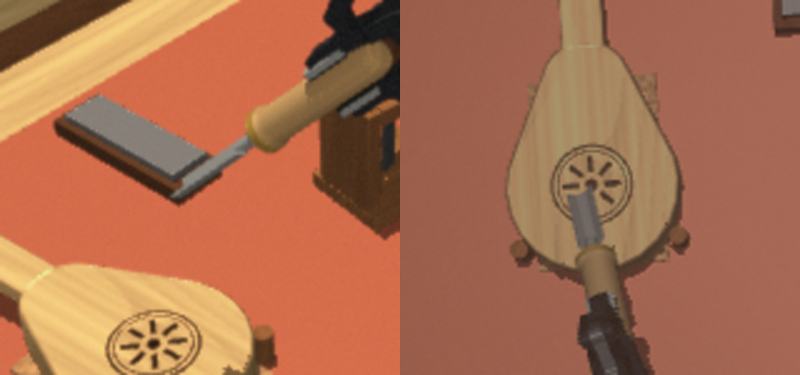

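The predicted edge matches both views: side panel (177,195), top panel (580,192). Now the roll, from the depth points on the blade.

```bash
python3 - <<'E'
from h import *
np.set_printoptions(precision=1,suppress=True)
s=monitor.state();R=s['ee_rot'];p=s['eef_pos'];e=p+.1685*R[:,2]
for n,f in(('side','s3'),('top','t3')):
    d=np.load('pics/%s.npy'%f);c=vision.get_calibration(n)
    v,u=np.mgrid[0:480,0:640]
    C=np.stack([(u-c['cx'])/c['fx']*d,(v-c['cy'])/c['fy']*d,d],-1).reshape(-1,3)@np.array(c['orientation']).T+c['xyz']
    L=((C-e)@R*1000)
    m=(abs(L[:,0])<22)&(abs(L[:,1])<22)&(L[:,2]>-75)&(L[:,2]<8)
    B=L[m];print(n,len(B),B[:,2].max())
    B=B[B[:,2]>-55];o=np.argsort(B[:,0])
    print(B[o][::max(1,len(o)//30)],np.polyfit(B[:,0],B[:,1],2))
im=cv2.imread('pics/t3.png')[205:265,205:265];cv2.imwrite('pics/c5.png',cv2.resize(im,None,fx=9,fy=9,interpolation=2))
E
```

```text
side 180 -0.07878289990175012
[[-12.2   0.6 -23.4]
 [-11.    1.4 -37.5]
 [-10.3   1.2 -16. ]
 [-10.1   0.1 -27.4]
 [ -9.9   1.8 -20.1]
 [ -9.5  -1.3 -16.8]
 [ -9.3  -2.9 -51.8]
 [ -8.9  -2.8 -34. ]
 [ -8.8  -1.1 -26.8]
 [ -8.5   0.5 -47.1]
 [ -8.2  -0.5 -40.2]
 [ -7.8  -0.3  -3.4]
 [ -7.7  -0.9 -46.1]
 [ -7.6  -2.4 -44.4]
 [ -7.   -2.3 -26.7]
 [ -6.3  -1.  -43.9]
 [  3.1  -7.   -3.3]
 [  3.6  -6.8 -13.3]
 [  4.3  -4.9 -43.5]
 [  5.1  -4.7 -16.7]
 [  5.3  -5.2 -13.2]
 [  5.6  -5.2  -4.1]
 [  6.3  -3.9 -30.9]
 [  7.6   0.7 -43.1]
 [  8.2  -2.8 -27.3]
 [  8.4  -1.2 -10.8]
 [  8.6  -2.2 -31.4]
 [  8.8  -2.6 -18.7]
 [  9.   -2.  -22.7]
 [  9.5  -1.4  -8.2]
 [ 10.    0.3 -47.3]
 [ 10.2   0.9 -14.6]
 [ 10.7   0.  -44.4]
 [ 10.8   0.6 -39.1]] [ 0.1 -0.  -5.4]
top 214 2.936107441516021
[[-13.5   2.2 -31.6]
 [-12.7   0.2  -1.6]
 [-12.4   1.3 -37.1]
 [-11.4   1.5 -44.1]
 [-10.6  -0.2 -30.2]
 [ -9.9  -1.4 -16.7]
 [ -8.7  -2.3 -22.4]
 [ -7.8  -1.3 -15.6]
 [ -7.1  -2.5 -17.3]
 [ -6.3  -4.2  -3. ]
 [ -5.5  -3.1 -26.7]
 [ -5.   -3.6 -44.3]
 [ -4.3  -1.  -25. ]
 [ -3.5  -3.7 -54.2]
 [ -2.6  -5.4 -40.4]
 [ -1.8  -4.6 -48.3]
 [ -1.4  -0.5 -46.1]
 [ -0.4  -3.7 -44.9]
 [ -0.   -2.3 -35.4]
 [  1.   -5.1 -19.8]
 [  1.8  -6.4 -21.4]
 [  2.6  -2.1 -22.8]
 [  3.   -1.6 -27. ]
 [  3.5   1.4 -23.1]
 [  4.3  -2.   -2.9]
 [  4.9  -2.9  -5.1]
 [  5.6   0.2 -35. ]
 [  5.9   2.1 -26.1]
 [  6.7   0.7 -27.6]
 [  7.6   1.8 -20.9]
 [  8.1   1.7 -24.2]
 [  9.2  -0.9  -8.7]] [ 0.   0.1 -3.2]
```

View pics/c5.png

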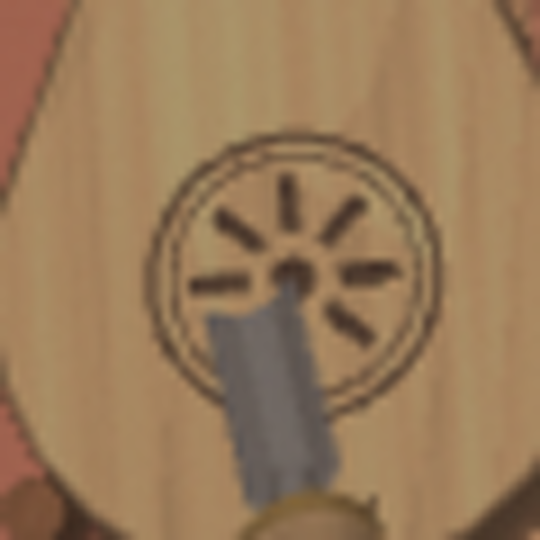

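The top crop shows the hollow facing up, with the edge corners at (208,315) and (298,285). Depth gives a roll close to zero. Now the lowering.

```bash
python3 -m crank '[[[0.005,-0.13,0.2,0,0,0,0],[0.005,-0.13,0.2,0,0,0,0],[0.005,-0.13,0.2,0,0,0,0],[0.005,-0.13,0.2,0,0,0,0],[0.005,-0.13,0.2,0,0,0,0],[0.005,-0.13,0.2,0,0,0,0],[0.005,-0.1,0.15,0,0,0,0],[0.005,-0.06,0.1,0,0,0,0],[0,0,0,0,0,0,0],[0,0,0,0,0,0,0],[0,0,0,0,0,0,0]]]' 80
python3 - <<'E'
from h import *
a,da=snap('side','s5');snap('top','t5')
np.set_printoptions(precision=4,suppress=True)
s=monitor.state();R=s['ee_rot'];p=s['eef_pos'];e=p+.1685*R[:,2];print(p,e,s['dq'])
i=[]
for f,n in(('s5','side'),('t5','top')):
    c=vision.get_calibration(n);q=np.array(c['orientation']).T@(e-c['xyz']);u,v=(q[:2]/q[2]*c['fx']+[c['cx'],c['cy']]).astype(int);print(u,v)
    i.append(cv2.resize(cv2.imread('pics/%s.png'%f)[v-40:v+40,u-40:u+40],(400,400),interpolation=2))
    d=np.load('pics/%s.npy'%f)
    V,U=np.mgrid[0:480,0:640]
    C=np.stack([(U-c['cx'])/c['fx']*d,(V-c['cy'])/c['fy']*d,d],-1).reshape(-1,3)@np.array(c['orientation']).T+c['xyz']
    w=np.hypot(C[:,0]-.585,C[:,1]-.211)<.035; print('wood z',np.median(C[w&(C[:,2]<.065),2]))
    L=(C-e)@R; m=(abs(L[:,0])<.013)&(L[:,1]>-.009)&(L[:,1]<.009)&(L[:,2]>-.04)&(L[:,2]<.006)
    print('blade minz',np.sort(C[m][:,2])[:8])
cv2.imwrite('pics/c6.png',np.hstack(i))
E
```

```text
clock: 10.18
eef_pos: [0.4694, 0.169, 0.2121]
ee_rot: [[-0.344, 0.663, 0.665], [0.939, 0.243, 0.243], [0.0, 0.708, -0.706]]
ft_force: [-0.7, -1.1, -1.8]
grip_width: 0.0263
grip_force: 80.0
[0.4692 0.1689 0.2118] [0.5812 0.2099 0.0928] [ 0.0011  0.0001 -0.0053 -0.003  -0.     -0.0018]
250 314
wood z 0.05251339019249407
blade minz [0.0898 0.0924 0.0925 0.0938 0.0942 0.0945 0.0948 0.0959]
235 235
wood z 0.05293773218763986
blade minz [0.0867 0.088  0.0916 0.0936 0.0937 0.0939 0.0947 0.0954]
```

View pics/c6.png

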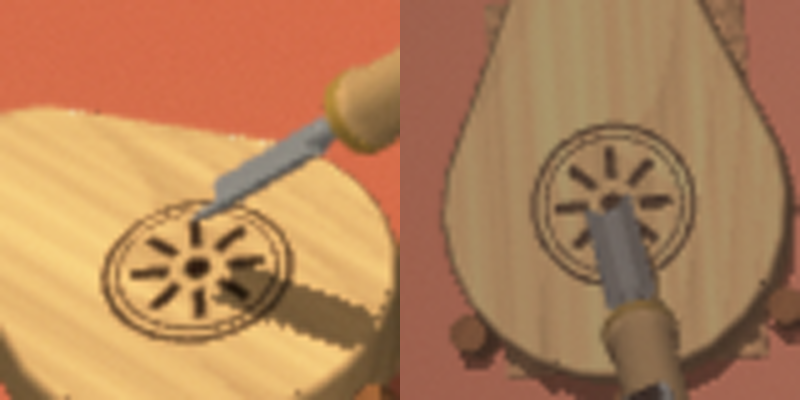

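The edge is over the rosette: tip at (200,218) in the side panel and (612,205) in the top panel, about 38 mm above the wood. A final 13 mm down, then settle.

```bash
python3 -m crank '[[[0,-0.03,0.05,0,0,0,0],[0,-0.03,0.05,0,0,0,0],[0,-0.02,0.05,0,0,0,0],[0,0,0,0,0,0,0],[0,0,0,0,0,0,0],[0,0,0,0,0,0,0],[0,0,0,0,0,0,0],[0,0,0,0,0,0,0]]]' 80
python3 - <<'E'
from h import *
s=monitor.state();print(s['eef_pos']+.1685*s['ee_rot'][:,2],abs(s['dq']).max(),s['ft_force'],s['clock'])
E
```

```text
clock: 11.28
eef_pos: [0.4728, 0.1702, 0.1984]
ee_rot: [[-0.344, 0.664, 0.664], [0.939, 0.243, 0.243], [-0.0, 0.707, -0.707]]
ft_force: [0.2, -0.0, -0.8]
grip_width: 0.0264
grip_force: 80.0
[0.58467701 0.21118513 0.07925752] 0.0026319359294723482 [ 0.21032244 -0.00495589 -0.77035789] 11.275
```

```bash
python3 -c "
from cell import ticket;print(ticket.close_job())"
```

```text
the job is handed in; nothing more can be done
None
```

The job is handed in at 11.3 s: the gouge is held steady over the rosette centre at 45°, hollow side up, with the edge about 25 mm above the wood; I saw no other tool move in the pictures, and the hand-in returned no verdict.

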